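Weigh two mallet cores and seat the heavier in the mallet head

TASK

The two black core slugs look alike, but the mallet wants the heavier one: weigh them against each other on the balance, one standing on each pan, let go and see which side drops. Then feel for the bore in the mallet head with the slug that dropped and press it down fully home on its cork wad, leaving the lighter one standing on its pan. Work gently, since the head splits and the balance is spoilt if they are pushed hard, and do not disturb the other things on the bench.

Things in the scene. Friction and masses are not known exactly. Their poses are not given: they have to be found in the camera images.
- slug_a: a blackened capped steel core slug, a plain upright cylinder 28 mm in diameter and 43 mm tall with a 1.5 mm chamfer round its foot; 0.11 to 0.24 kg with its fill. It looks exactly like the other slug; one of them is much heavier (filled with lead), it is not known which. Origin at the centre of its underside, z up along its axis
- slug_b: a blackened capped steel core slug, a plain upright cylinder 28 mm in diameter and 43 mm tall with a 1.5 mm chamfer round its foot; 0.11 to 0.24 kg with its fill. It looks exactly like the other slug; one of them is much heavier (filled with lead), it is not known which. Origin at the centre of its underside, z up along its axis
- beam (a joint): tilt of the balance beam, rad: 0 level (empty), +0.12 with the right (-y side) pan fully down, -0.12 with the left (+y side) pan fully down. It swings freely to the heavier side within about half a second
- pan_left_top (a point): centre of the upper surface of the balance's left (+y side) brass pan, a flat disc of 32 mm inner radius with a low rim of 6 mm; it goes up and down with the beam (82 mm above the bench when the beam is level, +-12 mm) and always stays level itself. The pans stand 200 mm apart
- pan_right_top (a point): the same for the right (-y side) pan
- balance: counter balance fixed to the bench: grey cast base 78 x 150 mm, two uprights 77 mm high in the middle carrying the steel beam (along y of its frame, below the pans), a brass pan on each end. Nothing stands above the pans. Origin under the middle of the base
- dish: turned dark wooden dish, fixed to the bench, 104 mm wide, 22 mm high, its round recess 84 mm wide with the floor 16 mm above the bench. The mallet head stands stuck fast in it, smaller than the recess and against its side: the head's axis is 6 mm from the dish's axis in a direction that is not reported. Origin at the centre of the dish's underside, z up
- rim_level (a point): point on the dish's axis at the height of the mallet head's flat upper rim (76 mm over the bench). The head: upright light wooden cylinder, 72 mm wide, 60 mm tall, two brass bands. In its upper end, on the head's own axis, is a square-edged bore 30 mm wide (1 mm play each side of a slug). Pushes over 30 N, by slug or fingers, split the head
- home_level (a point): point on the dish's axis at the height of a slug's underside when fully home (36 mm over the bench, 40 mm below the rim; the slug then stands 3 mm proud). A stiff cork wad sits in the bore like a piston, its top at first 14 to 20 mm above this level; it yields to about 8 N (some more if pushed fast), slides down to its stop and does not spring back
- oil_bottle: bystander: small dropper bottle, 34 mm in diameter, 102 mm tall, standing; origin at the centre of its underside
- tin: bystander: flat hinged tin, 64 x 99 x 25 mm, shut; origin at the centre of its underside
- offcut: bystander: pine offcut, 45 x 60 x 19 mm, lying; origin at the centre of its underside

How it is judged:
By the outcome, as a careful person would: the job done as asked, in the order asked, and still so for the second after the job is handed in, with the robot touching nothing.
It also fails if it takes over 72 s, if anything falls off the work surface, if the arm or the gripper's body presses on something with over 40 N, if the wrist force passes 120 N, or if a joint passes its speed limit or range.

ROBOT

A 7-joint arm with a two-finger parallel gripper is mounted at the origin on a cart in front of the work surface, level with it; the furniture and walls round the work are solid. World frame = base frame: x ahead of the robot, y to its left, z up, the work surface at z = 0. Lengths are in m, angles in rad, forces in N, time in s.
With the tool pointing down it reaches from about 0.4 to 0.85 m from the base axis. Payload 10.4 kg.
Tool frame: the origin (TCP) lies on the centre line of the jaws, within the pads' length; the fingertips stand 22 mm ahead of it and the grasp point (between the pads) lies 3 mm ahead of it; z points along the fingers, y is the line along which they close (so a half turn about z gives the same grasp; the last joint's range is limited). The gripper opens to 87 mm and grips with 3 to 60 N. Pads are 19 mm wide; open, the fingers measure 117 mm over their backs; the gripper's body (75 mm by 190 mm) begins 51 mm behind the grasp point.
Start: joints at [1.151, 0.332, -0.065, 1.46, 0.022, 1.35, -0.088], TCP at [0.242, -0.576, 0.245] pointing down, gripper open.
Joint ranges: [-2.6, 2.6], [-0.5, 2.12], [-1.47, 1.34], [0.16, 2.42], [-1.27, 4.41], [0.06, 2.06], [-2.6, 2.6]. Speed limits (rad/s): [2.22, 2.22, 2.79, 2.79, 3.14, 3.14, 3.14].

INTERFACE

Orientations are given as a unit quaternion [x, y, z, w].
In Python, from bench import r, cams, order gives the robot as it stands (r), with the cameras (cams) and the job (order).
- The arm moves only by the shell command python3 jog.py 'ROWS' [FORCE]. ROWS is a JSON list of rows, 1 to 12 of them, each of 5 numbers: dx, dy, dz in m, then a turn about the tool's z in rad, then the finger opening in m; each row is the pose to reach, as a shift and turn from the pose commanded when the command began, along the tool's axes at that moment; what a row does not reach only later rows make up. A row lasts 1/10 s, in which the tool goes at most 0.05 m and 0.15 rad, less where a joint would pass 70% of its speed; a pose out of reach is approached as far as the arm can. The fingers move at their own pace and stop on an object; FORCE is the grip in N (left out, the last holds). Time passes only in rows, so rows that do not move let the fingers close. It prints the time, the measured TCP pose, the force, the opening and the grip force at its end.
- r.read_state(): the state, without advancing time (a new reading comes with each control period).
- cams.camera(name): name is "scene" or "top" or "wrist"; returns a dict with "img" (384x512x3 uint8, red, green, blue), "fx", "fy", "cx", "cy" (pixels), "k1" (the pictures are not rectified: a ray, as slopes to the right and down, at radius r is drawn at 1 + k1 r^2 times it, then the intrinsics apply), "pose" (4x4, takes a point from camera to world coordinates). Camera axes: x right, y down, z forward; pixel columns grow to the right and rows downward; lengths in m; the calibration is good to about 2 mm. A picture is of the moment at which its call begins. There is no depth.
- order.close_job(): hands the job in; it is judged then, once.
The state is a dict: "time": time; "joint_positions": joint angles; "joint_vel": joint speeds; "joint_torque": joint torques, N m; "ee_pos": TCP position; "eef_rot": TCP orientation; "ft_force": force on the tool from outside, world axes, zero at the start; "torque": the same for the moment, N m; "width": finger opening in m; "grip_force": force on a finger pad.
Only numpy, scipy, OpenCV 4.12 (cv2) and the standard library are available. Lean on these libraries where they do the work, as an engineer would, in place of code of your own. Each camera call takes 0.05 s, during which the arm holds its last target. There are 200 camera calls.

## Working session

There is one attempt and no reset: what is moved stays moved. The work goes in short steps, Python scripts to look and compute and a shell command to move; the robot and the scene stay as the last step left them, time stands still between calls to the robot, and variables do not carry over. Pictures are saved under pics/ and viewed, at most 10 in all, crops included, and the job is handed in when it is done.

```bash
ls; mkdir -p pics; python3 - <<'E'
from bench import r, cams, order
import cv2,numpy as np
for n in("scene","top"):
    c=cams.camera(n); cv2.imwrite(f"pics/{n}0.png",c["img"][:,:,::-1]); print(n,c["fx"],c["cx"],c["cy"],c["k1"],np.round(c["pose"],3).tolist())
s=r.read_state();print(s["time"],s["ee_pos"],s["eef_rot"],s["width"])
E
```

```text
bench.py
jog.py
pics
scene 390.1583455009743 257.769244934974 188.69781671459967 0.012106115654645068 [[-0.766, -0.463, 0.446, 0.181], [-0.643, 0.571, -0.51, 0.193], [-0.019, -0.677, -0.735, 0.705], [0.0, 0.0, 0.0, 1.0]]
top 457.42266135556196 255.0845156980386 188.89243715864043 -0.09321389184133828 [[0.094, -0.975, 0.199, 0.33], [-0.996, -0.092, 0.017, -0.242], [0.002, -0.2, -0.98, 1.187], [0.0, 0.0, 0.0, 1.0]]
0.1 [ 0.24140659 -0.57615281  0.24382308] [ 9.80384666e-01  1.97092595e-01 -1.64939221e-04 -6.23517291e-04] 0.08666207522543726
```

View pics/scene0.png

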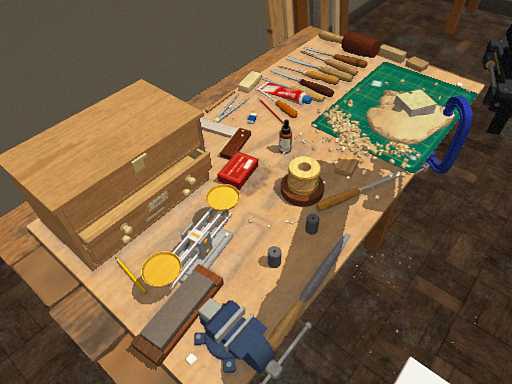

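View pics/top0.png

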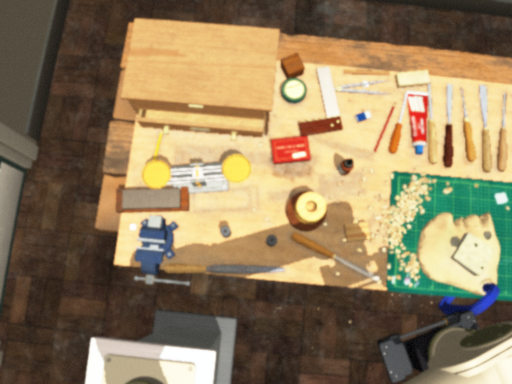

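```bash
cat > h.py <<'E'
from bench import r, cams, order
import cv2,numpy as np
def ray(c,u,v):
    x=np.array([(u-c["cx"])/c["fx"],(v-c["cy"])/c["fy"]]);s=x.copy()
    for _ in range(20): s=x/(1+c["k1"]*(s@s))
    P=np.array(c["pose"]);d=P[:3,:3]@[s[0],s[1],1];return P[:3,3],d/np.linalg.norm(d)
def plane(c,u,v,z):
    o,d=ray(c,u,v);return o+d*(z-o[2])/d[2]
def tri(rays):
    A=sum(np.eye(3)-np.outer(d,d) for o,d in rays);b=sum((np.eye(3)-np.outer(d,d))@o for o,d in rays)
    p=np.linalg.solve(A,b);return p,[np.linalg.norm((np.eye(3)-np.outer(d,d))@(p-o)) for o,d in rays]
def proj(c,p):
    P=np.array(c["pose"]);q=P[:3,:3].T@(np.array(p)-P[:3,3]);s=q[:2]/q[2];s=s*(1+c["k1"]*(s@s))
    return c["fx"]*s[0]+c["cx"],c["fy"]*s[1]+c["cy"]
E
python3 - <<'E'
from h import *
S=cams.camera("scene");T=cams.camera("top")
# pairs (approx) to triangulate
for n,a,b in [("slug1",(274,250),(225,228)),("slug2",(312,217),(271,238.5)),("panR?",(223,197.5),(236,167)),("panL?",(161.5,269),(156.5,172)),("headtop",(305,166),(312.5,206))]:
    p,e=tri([ray(S,*a),ray(T,*b)]);print(n,p.round(4),np.round(e,4))
def up(im,x0,y0,w,h,f): return cv2.resize(im[y0:y0+h,x0:x0+w],None,fx=f,fy=f,interpolation=cv2.INTER_CUBIC)
a=up(S["img"],130,150,200,145,4);cv2.imwrite("pics/s1.png",a[:,:,::-1])
b=up(T["img"],130,140,210,120,3.8);cv2.imwrite("pics/t1.png",b[:,:,::-1])
def ell(c,box,f,n):
    x0,y0,x1,y1=box;im=c["img"][y0:y1,x0:x1];m=f(cv2.cvtColor(im,cv2.COLOR_RGB2HSV).astype(int)).astype(np.uint8)
    k=max(cv2.findContours(m,cv2.RETR_EXTERNAL,cv2.CHAIN_APPROX_NONE)[0],key=cv2.contourArea)
    e=cv2.fitEllipse(k);print(n,np.array(e[0])+[x0,y0],e[1],e[2],cv2.contourArea(k));return np.array(e[0])+[x0,y0]
brass=lambda h:(h[...,0]>18)&(h[...,0]<32)&(h[...,1]>190)&(h[...,2]>150)
L=[ell(S,(140,245,185,295),brass,"SL"),ell(T,(140,155,175,190),brass,"TL")]
R=[ell(S,(200,180,245,215),brass,"SR"),ell(T,(218,148,255,185),brass,"TR")]
for q in(L,R): print(tri([ray(S,*q[0]),ray(T,*q[1])]))
E
```

```text
slug1 [ 0.4528 -0.1572  0.0417] [0.0034 0.0034]
slug2 [ 0.4388 -0.2736  0.0453] [0.0015 0.0015]
panR? [ 0.603  -0.1714  0.0817] [0.003 0.003]
panL? [0.5731 0.0258 0.0768] [0.0029 0.0029]
headtop [ 0.5258 -0.3678  0.0735] [0.0011 0.0011]
SL [160.74903107 268.85702133] (31.99962043762207, 39.4966926574707) 63.71826934814453 975.0
TL [154.5        157.74030209] (3.2612801265645912e-18, 1.0) 180.0 0.0
SR [222.29673767 196.70656204] (24.667407989501953, 31.979455947875977) 80.2079086303711 610.5Traceback (most recent call last):
  File "<stdin>", line 15, in <module>
  File "<stdin>", line 11, in ell
ValueError: max() iterable argument is empty
```

View pics/s1.png

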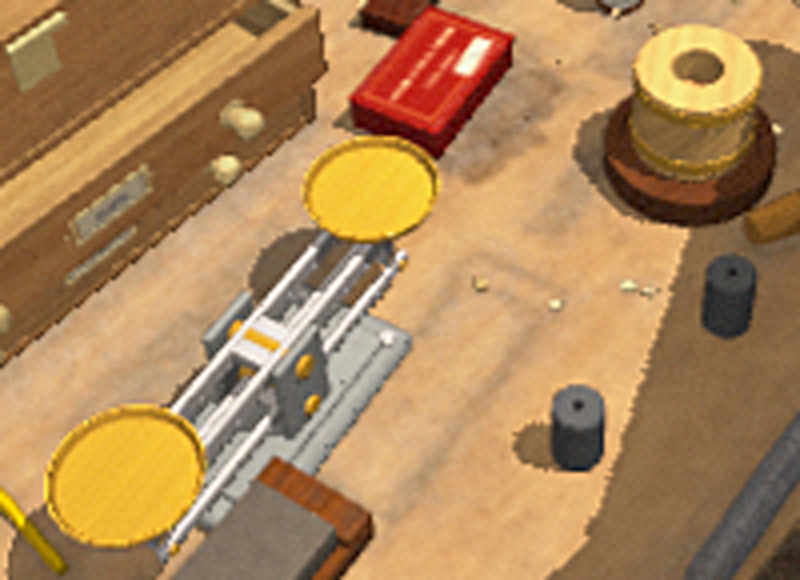

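View pics/t1.png

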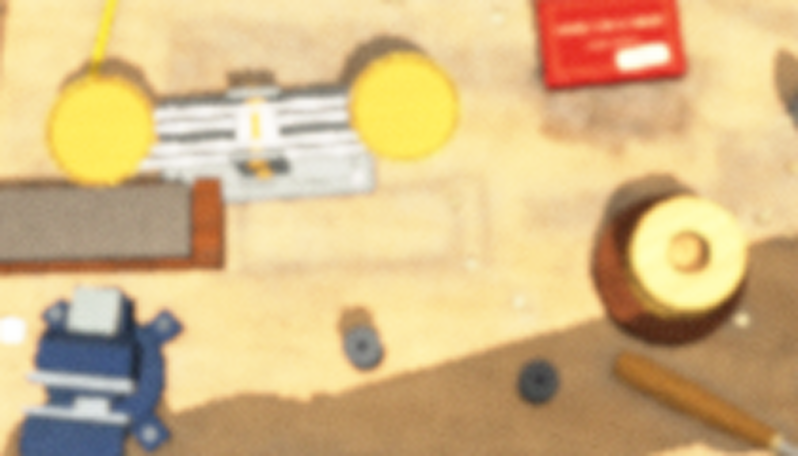

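```bash
python3 - <<'E'
from h import *
S=cams.camera("scene");T=cams.camera("top")
def ell(c,box,f):
    x0,y0,x1,y1=box;im=c["img"][y0:y1,x0:x1];m=f(cv2.cvtColor(im,cv2.COLOR_RGB2HSV).astype(int)).astype(np.uint8)
    k=max(cv2.findContours(m,cv2.RETR_EXTERNAL,cv2.CHAIN_APPROX_NONE)[0],key=cv2.contourArea)
    e=cv2.fitEllipse(k);print(np.round(e[0],1)+[x0,y0],np.round(e[1],1),cv2.contourArea(k));return np.array(e[0])+[x0,y0]
brass=lambda h:(h[...,0]>18)&(h[...,0]<34)&(h[...,1]>120)&(h[...,2]>150)
for a,b in[((140,245,185,295),(140,159,173,190)),((200,180,245,215),(218,148,255,185))]:
    p,e=tri([ray(S,*ell(S,a,lambda h:brass(h)&(h[...,1]>180))),ray(T,*ell(T,b,brass))]);print("pan",p.round(4),np.round(e,4))
for n,a,b,z in [("slug1",(274.5,251.25),(225.8,230.8),.043),("slug2",(313.25,218),(272.4,240),.043),("bore",(304.5,166.75),(311.3,206.3),.076)]:
    p,e=tri([ray(S,*a),ray(T,*b)]);print(n,p.round(4),np.round(e,4),plane(S,*a,z).round(4),plane(T,*b,z).round(4))
E
```

```text
[160.7 268.7] [32.2 40. ] 1008.5
[155.6 173.7] [27.8 29.6] 641.5
pan [0.5687 0.0272 0.0835] [0.0009 0.0009]
[222.2 196.6] [24.9 32.4] 630.0
[236.2 167.5] [28.1 29.1] 639.0
pan [ 0.6026 -0.1713  0.0843] [0.0013 0.0013]
slug1 [ 0.449  -0.1585  0.0381] [0.0005 0.0005] [ 0.4465 -0.156   0.043 ] [ 0.4489 -0.1586  0.043 ]
slug2 [ 0.4366 -0.2773  0.0396] [0.0007 0.0007] [ 0.4346 -0.2752  0.043 ] [ 0.4369 -0.2769  0.043 ]
bore [ 0.5249 -0.3648  0.0739] [0.0009 0.0009] [ 0.5229 -0.3632  0.076 ] [ 0.5253 -0.3642  0.076 ]
```

```bash
cat >> h.py <<'E'
from scipy.spatial.transform import Rotation as Ro
def go(x,y,z,show=True):
    s=r.read_state();M=Ro.from_quat(s["eef_rot"]).as_matrix();d=M.T@(np.array([x,y,z])-s["ee_pos"])
    print("shift",d.round(4),"turn to yaw0",round(np.arctan2(M[1,0],M[0,0]),4),"F",np.round(s["ft_force"],2))
E
python3 -c "
from h import *
go(.449,-.1585,.2);S=cams.camera('top');print(plane(S,200,134,.13))"
```

```text
shift [ 0.3529 -0.3052  0.0444] turn to yaw0 0.3968 F [ 0.08  0.52 -0.17]
[ 0.6674495  -0.07753313  0.13      ]
```

```bash
python3 jog.py '[[0.03,-0.026,0,0.05,0.087],[0.06,-0.055,0,0.1,0.087],[0.1,-0.085,0,0.15,0.087],[0.135,-0.115,0,0.2,0.087],[0.17,-0.147,0,0.25,0.087],[0.205,-0.178,0,0.3,0.087],[0.24,-0.21,0.01,0.35,0.087],[0.275,-0.24,0.02,0.397,0.087],[0.31,-0.27,0.03,0.397,0.087],[0.353,-0.305,0.044,0.397,0.087],[0.353,-0.305,0.044,0.397,0.087],[0.353,-0.305,0.044,0.397,0.087]]' 25
python3 - <<'E'
from h import *
go(.449,-.1585,.2);c=cams.camera("wrist");cv2.imwrite("pics/w0.png",c["img"][:,:,::-1])
print(np.round(c["pose"],3).tolist(),proj(c,[.449,-.1585,.043]),proj(c,[.437,-.277,.043]))
E
```

```text
time: 1.55
ee_pos: [0.4496, -0.1572, 0.2003]
eef_rot: [1.0, 0.002, -0.0, -0.0]
ft_force: [-0.2, -1.1, -0.6]
width: 0.0868
grip_force: 0.0
shift [-0.0006  0.0013  0.0003] turn to yaw0 0.0034 F [-0.17 -1.09 -0.56]
[[0.002, -0.955, -0.296, 0.532], [-1.0, -0.002, 0.0, -0.158], [-0.001, 0.296, -0.955, 0.341], [0.0, 0.0, 0.0, 1.0]] (np.float64(254.20635306215783), np.float64(184.54947739903258)) (np.float64(353.6153337546987), np.float64(194.54591142341178))
```

View pics/w0.png

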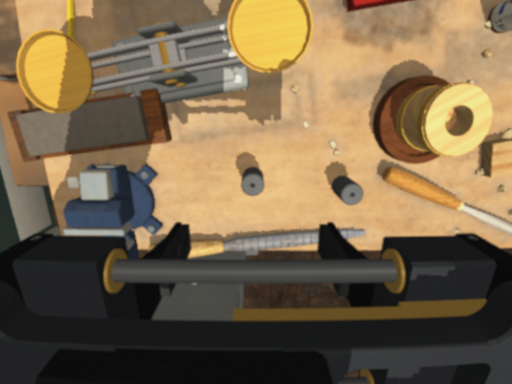

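```bash
python3 jog.py '[[-0.0006,0.001,0.04,0,0.06],[-0.0006,0.001,0.08,0,0.06],[-0.0006,0.001,0.12,0,0.06],[-0.0006,0.001,0.14,0,0.06],[-0.0006,0.001,0.154,0,0.06],[-0.0006,0.001,0.154,0,0.06],[-0.0006,0.001,0.154,0,0.02],[-0.0006,0.001,0.154,0,0.02],[-0.0006,0.001,0.154,0,0.02],[-0.0006,0.001,0.154,0,0.02]]' 25
python3 -c "
from h import *
go(.449,-.1585,.2)"
```

```text
time: 2.6
ee_pos: [0.4492, -0.1599, 0.0473]
eef_rot: [1.0, -0.0, 0.001, 0.0]
ft_force: [-0.2, 1.3, 1.4]
width: 0.0356
grip_force: 0.8
shift [ 0.     -0.0013 -0.1527] turn to yaw0 -0.0002 F [-0.25  1.31  1.37]
```

```bash
python3 jog.py '[[0,0,0,0,0.02],[0,0,0,0,0.02],[0,0,0,0,0.02],[0,0,0,0,0.02]]' 25; python3 jog.py '[[0,0,-0.02,0,0.02],[0,0,-0.05,0,0.02],[0,0,-0.09,0,0.02],[0,0,-0.12,0,0.02],[0,0,-0.12,0,0.02],[0,0,-0.12,0,0.02]]' 25
python3 -c "
from h import *
go(.569,.027,.166);import time
c=cams.camera('wrist');cv2.imwrite('pics/w1.png',c['img'][:,:,::-1])"
```

```text
time: 3.0
ee_pos: [0.4491, -0.1597, 0.0469]
eef_rot: [1.0, 0.0, 0.0, 0.0]
ft_force: [-0.2, 0.7, 5.4]
width: 0.0274
grip_force: 25.0
time: 3.6
ee_pos: [0.4485, -0.1599, 0.1664]
eef_rot: [1.0, -0.0, 0.0, 0.0]
ft_force: [-1.0, -0.7, -1.4]
width: 0.0277
grip_force: 25.0
shift [ 0.1204 -0.187   0.0003] turn to yaw0 -0.0005 F [-0.98 -0.7  -1.44]
```

View pics/w1.png

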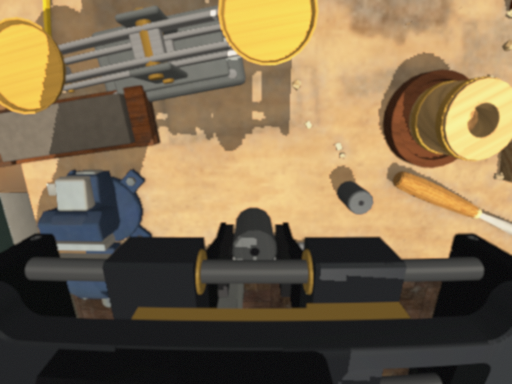

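```bash
python3 jog.py '[[0.02,-0.03,0,0,0.02],[0.045,-0.07,0,0,0.02],[0.07,-0.108,0,0,0.02],[0.095,-0.147,0,0,0.02],[0.113,-0.175,0,0,0.02],[0.12,-0.187,0,0,0.02],[0.12,-0.187,0,0,0.02],[0.12,-0.187,0.015,0,0.02],[0.12,-0.187,0.028,0,0.02],[0.12,-0.187,0.028,0,0.02]]' 25
python3 -c "
from h import *
go(.569,.027,.120)
c=cams.camera('wrist');cv2.imwrite('pics/w2.png',c['img'][:,:,::-1])"
```

```text
time: 4.65
ee_pos: [0.5667, 0.0253, 0.1355]
eef_rot: [1.0, -0.001, -0.002, 0.0]
ft_force: [-0.1, 0.3, -1.3]
width: 0.0275
grip_force: 25.0
shift [ 0.0023 -0.0017  0.0155] turn to yaw0 -0.0023 F [-0.13  0.28 -1.33]
```

View pics/w2.png

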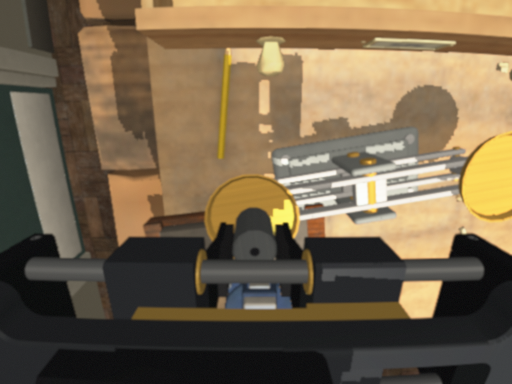

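```bash
python3 jog.py '[[0.002,-0.0015,0.004,0,0.02],[0.002,-0.0015,0.008,0,0.02],[0.002,-0.0015,0.012,0,0.02],[0.002,-0.0015,0.014,0,0.02],[0.002,-0.0015,0.015,0,0.02],[0.002,-0.0015,0.015,0,0.02]]' 25
python3 -c "
from h import *
go(.569,.027,.120)"
```

```text
time: 5.3
ee_pos: [0.5707, 0.0287, 0.1235]
eef_rot: [1.0, -0.0, -0.0, 0.0]
ft_force: [-0.2, -0.2, -0.4]
width: 0.0274
grip_force: 25.0
shift [-0.0017  0.0017  0.0035] turn to yaw0 -0.0002 F [-0.21 -0.16 -0.45]
```

```bash
python3 jog.py '[[0,0,0.002,0,0.028],[0,0,0.002,0,0.032],[0,0,0.002,0,0.04],[0,0,0.002,0,0.05],[0,0,0.002,0,0.06],[0,0,0.002,0,0.06],[0,0,-0.02,0,0.06],[0,0,-0.06,0,0.06],[0,0,-0.1,0,0.06],[0,0,-0.1,0,0.06]]' 25
python3 - <<'E'
from h import *
go(.437,-.277,.2)
S=cams.camera('scene');T=cams.camera('top');W=cams.camera('wrist')
a=cv2.resize(S["img"][170:310,120:330],None,fx=2.4,fy=2.4,interpolation=cv2.INTER_CUBIC)
cv2.imwrite('pics/c3.png',np.vstack([a,cv2.resize(W["img"][60:260],(504,200))])[:,:,::-1])
E
```

```text
time: 6.3
ee_pos: [0.5732, 0.0294, 0.2294]
eef_rot: [1.0, -0.0, 0.004, -0.0]
ft_force: [1.1, 0.1, 0.4]
width: 0.0598
grip_force: 0.0
shift [-0.1364  0.3064  0.0281] turn to yaw0 -0.0001 F [1.06 0.06 0.36]
```

View pics/c3.png

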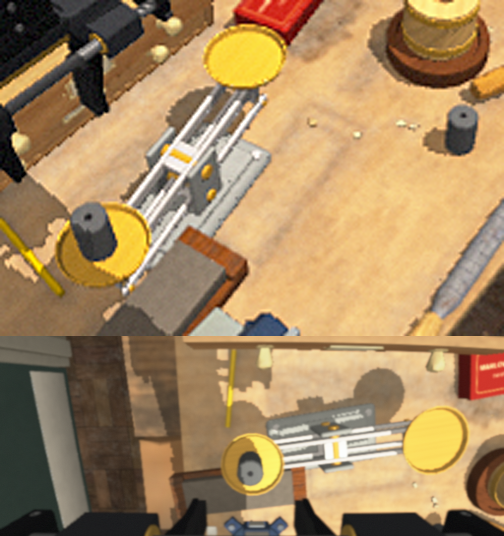

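Slug 1 stands upright on the left pan (wrist part about (250,465)), and the left pan has gone down. Next is slug 2.

```bash
python3 jog.py '[[-0.015,0.03,0,0,0.06],[-0.03,0.07,0,0,0.06],[-0.05,0.11,0,0,0.06],[-0.07,0.155,0,0,0.06],[-0.09,0.2,0,0,0.06],[-0.11,0.245,0.01,0,0.06],[-0.127,0.285,0.02,0,0.06],[-0.136,0.306,0.028,0,0.06],[-0.136,0.306,0.028,0,0.06],[-0.136,0.306,0.028,0,0.06]]' 25
python3 - <<'E'
from h import *
go(.437,-.277,.2)
W=cams.camera('wrist');im=W["img"];print(proj(W,[.437,-.277,.043]),proj(W,[.525,-.365,.076]))
g=cv2.cvtColor(im,cv2.COLOR_RGB2HSV)
for n,p,R,f in(("slug",proj(W,[.437,-.277,.043]),35,lambda h:h[...,2]<95),("bore",proj(W,[.525,-.365,.076]),60,None)):
    u,v=map(int,p);h=g[v-R:v+R,u-R:u+R].astype(int)
    cv2.imwrite(f'pics/w3{n}.png',cv2.resize(im[v-R:v+R,u-R:u+R],(400,400),interpolation=cv2.INTER_CUBIC)[:,:,::-1])
a=cv2.imread('pics/w3slug.png');b=cv2.imread('pics/w3bore.png');cv2.imwrite('pics/w3.png',np.hstack([a,b]))
E
```

```text
time: 7.45
ee_pos: [0.4341, -0.2769, 0.1943]
eef_rot: [1.0, -0.001, -0.001, -0.001]
ft_force: [1.0, 0.5, 1.3]
width: 0.0599
grip_force: 0.0
shift [ 0.0029  0.0001 -0.0057] turn to yaw0 -0.001 F [0.99 0.48 1.31]
(np.float64(253.36685175575388), np.float64(182.76959462616276)) (np.float64(346.8404491996824), np.float64(101.31385172308437))
```

View pics/w3.png

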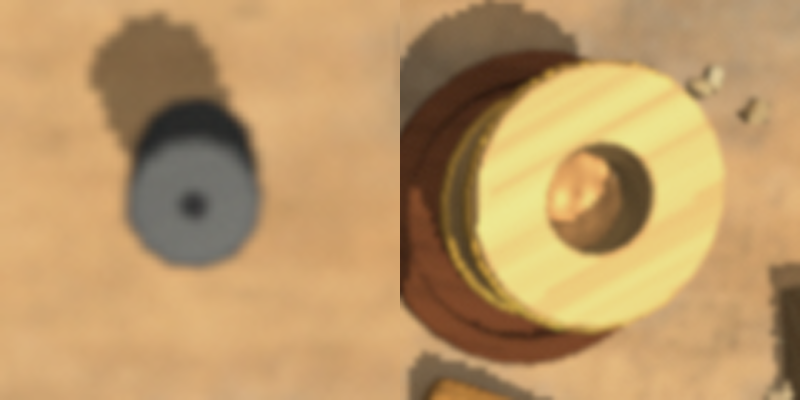

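```bash
python3 jog.py '[[0.0015,-0.001,0.04,0,0.06],[0.0015,-0.001,0.08,0,0.06],[0.0015,-0.001,0.12,0,0.06],[0.0015,-0.001,0.138,0,0.06],[0.0015,-0.001,0.148,0,0.06],[0.0015,-0.001,0.15,0,0.05],[0.0015,-0.001,0.15,0,0.04],[0.0015,-0.001,0.15,0,0.02],[0.0015,-0.001,0.15,0,0.02],[0.0015,-0.001,0.15,0,0.02],[0.0015,-0.001,0.15,0,0.02],[0.0015,-0.001,0.15,0,0.02]]' 25
python3 -c "
from h import *
go(.437,-.277,.19)"
```

```text
time: 8.7
ee_pos: [0.4366, -0.2763, 0.0462]
eef_rot: [1.0, -0.0, 0.0, 0.0]
ft_force: [-0.2, 1.9, 7.0]
width: 0.0273
grip_force: 25.0
shift [ 0.0005  0.0008 -0.1438] turn to yaw0 -0.0001 F [-0.19  1.85  7.03]
```

```bash
python3 jog.py '[[0,0,-0.03,0,0.02],[0,0,-0.07,0,0.02],[0,0,-0.11,0,0.02],[0,0,-0.14,0,0.02],[0.025,-0.015,-0.144,0,0.02],[0.06,-0.037,-0.144,0,0.02],[0.1,-0.062,-0.144,0,0.02],[0.135,-0.084,-0.144,0,0.02],[0.158,-0.1,-0.144,0,0.02],[0.166,-0.105,-0.144,0,0.02],[0.166,-0.105,-0.144,0,0.02],[0.166,-0.105,-0.144,0,0.02]]' 25
python3 -c "
from h import *
go(.603,-.171,.128)
c=cams.camera('wrist');cv2.imwrite('pics/w4.png',c['img'][:,:,::-1])"
```

```text
time: 9.9
ee_pos: [0.6011, -0.1726, 0.1891]
eef_rot: [1.0, -0.001, -0.001, 0.0]
ft_force: [-1.6, -0.1, -0.7]
width: 0.0271
grip_force: 24.9
shift [ 0.002  -0.0017  0.0611] turn to yaw0 -0.0015 F [-1.6  -0.07 -0.72]
```

View pics/w4.png

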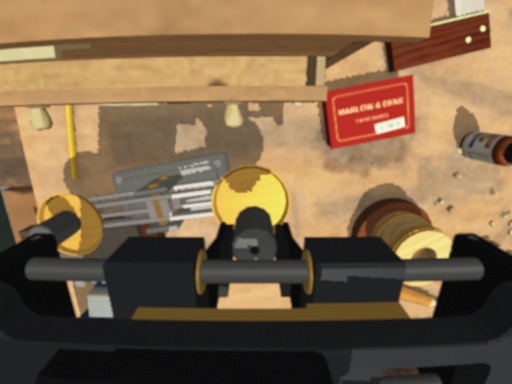

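All 10 views are used: the slug is over the right pan at about (254,200). I'll rely on numeric measurements from here.

```bash
python3 jog.py '[[0.001,-0.001,0.015,0,0.02],[0.001,-0.001,0.03,0,0.02],[0.001,-0.001,0.036,0,0.02],[0.001,-0.001,0.041,0,0.02],[0.001,-0.001,0.046,0,0.02],[0.001,-0.001,0.051,0,0.02],[0.001,-0.001,0.055,0,0.02],[0.001,-0.001,0.059,0,0.02],[0.001,-0.001,0.061,0,0.02],[0.001,-0.001,0.061,0,0.02],[0.001,-0.001,0.061,0,0.02]]' 25
python3 -c "
from h import *
go(.603,-.171,.128)"
```

```text
time: 11.05
ee_pos: [0.6032, -0.1702, 0.1287]
eef_rot: [1.0, -0.0, 0.0, 0.0]
ft_force: [-0.1, -0.8, -0.9]
width: 0.0276
grip_force: 24.9
shift [-0.0002  0.0008  0.0007] turn to yaw0 -0.0002 F [-0.1  -0.76 -0.91]
```

```bash
python3 jog.py '[[0,0,0,0,0.03],[0,0,0,0,0.035],[0,0,0,0,0.042],[0,0,0,0,0.05],[0,0,0,0,0.06],[0,0,0,0,0.06],[0,0,0,0,0.06],[0,0,-0.03,0,0.06],[0,0,-0.07,0,0.06],[0,0,-0.1,0,0.06],[0,0,-0.1,0,0.06],[0,0,-0.1,0,0.06]]' 25
cat > pans.py <<'E'
from h import *
S=cams.camera("scene");T=cams.camera("top");W=cams.camera("wrist")
def rows(c,p,rad=30):  # brass blob of the pan: mean of horizontal/vertical extents
    u,v=map(int,proj(c,p));R=rad;v0=max(v-R,0);u0=max(u-R,0);h=cv2.cvtColor(c["img"][v0:v+R,u0:u+R],cv2.COLOR_RGB2HSV).astype(int)
    m=((h[...,0]>18)&(h[...,0]<34)&(h[...,1]>180)&(h[...,2]>110)).astype(np.uint8)
    n,l,st,_=cv2.connectedComponentsWithStats(m);k=1+np.argmax(st[1:,4]);x,y,w,hh,a=st[k];return u0+x,v0+y,w,hh,a
for n,p in(("L",[.5687,.0272,.083]),("R",[.6026,-.1713,.083])):
    for z in(-.012,0,.012): print(n,z,"pred scene",np.round(proj(S,np.add(p,[0,0,z])),1),"wrist",np.round(proj(W,np.add(p,[0,0,z])),1))
    print(n,"scene",rows(S,p,26),"wrist",rows(W,p,50))
E
python3 pans.py; cp h.py h_.py; python3 -c "
from h import *
go(.603,-.171,.2)"
```

```text
time: 12.25
ee_pos: [0.6033, -0.1703, 0.2289]
eef_rot: [1.0, -0.0, 0.001, 0.0]
ft_force: [-0.3, -0.8, -0.7]
width: 0.0596
grip_force: 0.0
L -0.012 pred scene [161.5 272.2] wrist [ 92.6 211. ]
L 0 pred scene [160.2 268.8] wrist [ 86.9 214.7]
L 0.012 pred scene [158.9 265.3] wrist [ 80.7 218.6]
L scene (np.int32(140), np.int32(248), np.int32(41), np.int32(35), np.int32(706)) wrist (np.int32(91), np.int32(164), np.int32(5), np.int32(9), np.int32(34))
R -0.012 pred scene [222.2 200.6] wrist [254.  184.1]
R 0 pred scene [221.7 196.9] wrist [254.  186.9]
R 0.012 pred scene [221.2 193.1] wrist [254. 190.]
shift [0.0005 0.0008 0.0271] turn to yaw0 -0.0002 F [-0.53  0.12 -0.53]Traceback (most recent call last):
  File "pans.py", line 9, in <module>
    print(n,"scene",rows(S,p,26),"wrist",rows(W,p,50))
                                         ~~~~^^^^^^^^
  File "pans.py", line 6, in rows
    n,l,st,_=cv2.connectedComponentsWithStats(m);k=1+np.argmax(st[1:,4]);x,y,w,hh,a=st[k];return u0+x,v0+y,w,hh,a
                                                     ~~~~~~~~~^^^^^^^^^^
    return _wrapfunc(a, 'argmax', axis=axis, out=out, **kwds)
    return bound(*args, **kwds)
ValueError: attempt to get argmax of an empty sequence
```

```bash
python3 - <<'E'
from h import *
def bb(im,box,s):
    x0,y0,x1,y1=box;h=cv2.cvtColor(im[y0:y1,x0:x1],cv2.COLOR_RGB2HSV).astype(int)
    m=((h[...,0]>18)&(h[...,0]<34)&(h[...,1]>s)&(h[...,2]>110)).astype(np.uint8)
    st=cv2.connectedComponentsWithStats(m)[2];k=1+np.argmax(st[1:,4]);x,y,w,hh,a=map(int,st[k]);return dict(x=(x0+x,x0+x+w),y=(y0+y,y0+y+hh),a=a)
S0=cv2.imread("pics/scene0.png")[:,:,::-1].copy();S=cams.camera("scene")["img"]
for n,b in(("L",(135,240,190,300)),("R",(198,175,250,225))):
    print(n,"level",bb(S0,b,180),"now",bb(S,b,180))
E
```

```text
L level {'x': (141, 181), 'y': (252, 287), 'a': 1059} now {'x': (140, 180), 'y': (247, 283), 'a': 704}
R level {'x': (206, 240), 'y': (184, 211), 'a': 688} now {'x': (206, 240), 'y': (189, 215), 'a': 444}
```

Left pan rose about 4 px and the right one fell about 4 px, so slug 2 (right) is the heavier. I'll pick it up again.

```bash
python3 jog.py '[[0,0,0.03,0,0.06],[0,0,0.06,0,0.06],[0,0,0.085,0,0.06],[0,0,0.1,0,0.06],[0,0,0.11,0,0.06],[0,0,0.11,0,0.05],[0,0,0.11,0,0.04],[0,0,0.11,0,0.032],[0,0,0.11,0,0.028],[0,0,0.11,0,0.02],[0,0,0.11,0,0.02],[0,0,0.11,0,0.02]]' 30
python3 jog.py '[[0,0,-0.002,0,0.02],[0,0,-0.004,0,0.02],[0,0,-0.007,0,0.02],[0,0,-0.01,0,0.02],[0,0,-0.013,0,0.02],[0,0,-0.016,0,0.02],[0,0,-0.019,0,0.02],[0,0,-0.022,0,0.02],[0,0,-0.026,0,0.02],[0,0,-0.035,0,0.02],[0,0,-0.06,0,0.02],[0,0,-0.06,0,0.02]]'
python3 - <<'E'
from h import *
go(.525,-.365,.18);W=cams.camera("wrist");print("bore pred",proj(W,[.525,-.365,.076]),"panR",proj(W,[.603,-.171,.094]))
E
```

```text
time: 13.65
ee_pos: [0.6035, -0.1701, 0.1191]
eef_rot: [1.0, -0.0, 0.0, 0.0]
ft_force: [0.6, 0.9, 4.3]
width: 0.0269
grip_force: 30.0
time: 14.85
ee_pos: [0.6049, -0.1704, 0.1824]
eef_rot: [1.0, -0.0, 0.003, 0.001]
ft_force: [0.4, 0.5, -1.3]
width: 0.0268
grip_force: 29.9
shift [-0.0799  0.1946  0.0022] turn to yaw0 -0.0001 F [ 0.37  0.47 -1.26]
bore pred (np.float64(428.92716735461806), np.float64(266.5969070681323)) panR (np.float64(253.29460498027206), np.float64(206.40338505648543))
```

```bash
python3 jog.py '[[-0.015,0.02,0,0,0.02],[-0.035,0.05,0,0,0.02],[-0.06,0.08,0,0,0.02],[-0.09,0.115,0,0,0.02],[-0.12,0.15,0,0,0.02],[-0.14,0.18,0,0,0.02],[-0.145,0.195,0,0,0.02],[-0.145,0.195,0,0,0.02],[-0.145,0.195,0,0,0.02]]'
cat > bore.py <<'E'
from h import *
def find(c,p0):
    u,v=map(int,proj(c,p0));R=60;v0=max(v-R,0);u0=max(u-R,0);h=cv2.cvtColor(c["img"][v0:v+R,u0:u+R],cv2.COLOR_RGB2HSV).astype(int)
    m=((h[...,0]>19)&(h[...,0]<32)&(h[...,2]>190)&(h[...,1]>80)).astype(np.uint8)
    m=cv2.morphologyEx(m,cv2.MORPH_OPEN,np.ones((3,3),np.uint8))
    cs,hi=cv2.findContours(m,cv2.RETR_CCOMP,cv2.CHAIN_APPROX_NONE)
    k=max(range(len(cs)),key=lambda i:cv2.contourArea(cs[i]));o=[]
    kids=[i for i in range(len(cs)) if hi[0][i][3]==k];
    for i in [k]+([max(kids,key=lambda i:cv2.contourArea(cs[i]))] if kids else []):
        e=cv2.fitEllipse(cs[i]);q=np.array(e[0])+[u0,v0];o.append(q);print(" ",q.round(1),np.round(e[1],1),"plane.076",plane(c,*q,.076).round(4))
    return o
if __name__=="__main__":
    W=cams.camera("wrist");go(.525,-.365,.15);find(W,[.525,-.365,.076])
    for n in("top","scene"): print(n);find(cams.camera(n),[.525,-.365,.076])
    u,v=map(int,proj(W,[.525,-.365,.076]));h=cv2.cvtColor(W["img"],cv2.COLOR_RGB2HSV)[v,u-50:u+60:4];print(u,v,h.tolist())
E
python3 bore.py
```

```text
time: 15.8
ee_pos: [0.4587, -0.3643, 0.178]
eef_rot: [1.0, 0.0, -0.0, -0.001]
ft_force: [0.5, 0.5, -2.4]
width: 0.0271
grip_force: 29.9
shift [0.0659 0.0015 0.0281] turn to yaw0 0.0018 F [ 0.46  1.06 -2.06]
  [273.9 112.1] [12.7 41.1] plane.076 [ 0.5398 -0.3829  0.076 ]
top
  [261.4 235.5] [24.1 60.2] plane.076 [ 0.4422 -0.2482  0.076 ]
  [266.3 219. ] [3.9 4.1] plane.076 [ 0.4836 -0.2565  0.076 ]
scene
  [303.6 159. ] [3.  6.3] plane.076 [ 0.5397 -0.3832  0.076 ]
253 129 [[12, 169, 74], [11, 173, 75], [16, 165, 88], [17, 134, 164], [18, 134, 166], [18, 132, 172], [18, 133, 176], [18, 133, 177], [18, 134, 141], [16, 146, 119], [15, 147, 132], [15, 147, 160], [16, 145, 142], [15, 146, 161], [15, 147, 154], [15, 144, 138], [17, 137, 108], [24, 113, 235], [26, 109, 236], [21, 123, 204], [17, 133, 152], [17, 134, 150], [18, 140, 148], [15, 126, 188], [16, 119, 212], [16, 119, 207], [16, 121, 205], [16, 120, 204]]
```

```bash
cat > bore2.py <<'E'
from h import *
def bore(c,p0,R=22):
    u,v=map(int,np.round(proj(c,p0)));h=cv2.cvtColor(c["img"][v-R:v+R+1,u-R:u+R+1],cv2.COLOR_RGB2HSV).astype(int)
    m=((h[...,1]>139)|(h[...,2]<125)).astype(np.uint8)
    m=cv2.morphologyEx(m,cv2.MORPH_OPEN,np.ones((3,3),np.uint8))
    n,l,st,ce=cv2.connectedComponentsWithStats(m,connectivity=4);k=l[R,R];print("\n".join("".join(".#"[int(x)] for x in q) for q in (l==k)[::2]) if k else "no")
    cs=max(cv2.findContours((l==k).astype(np.uint8),cv2.RETR_EXTERNAL,cv2.CHAIN_APPROX_NONE)[0],key=cv2.contourArea);e=cv2.fitEllipse(cv2.convexHull(cs));q=np.array(e[0])+[u-R,v-R]
    print(q.round(1),np.round(e[1],1),plane(c,*q,.076).round(4),"px of pred",u,v);return ray(c,*q)
if __name__=="__main__":
    go(.525,-.364,.15);bore(cams.camera("wrist"),[.525,-.364,.076])
E
python3 bore2.py
```

```text
shift [0.0658 0.0006 0.0284] turn to yaw0 0.0024 F [-0.14 -0.35 -1.62]
.............................................
.............................................
................#########....................
............###################..............
..........#########################..........
.........###########################.........
........#############################........
.......##############################........
......################################.......
......################################.......
......################################.......
......################################.......
......################################.......
.......###############################.......
........#############################........
.........###########################.........
...........########################..........
.............####################............
.................############................
.............................................
.............................................
.............................................
.............................................
[253.  128.1] [32.9 34.1] [ 0.5265 -0.3636  0.076 ] px of pred 253 130
```

```bash
python3 - <<'E'
from h import *
W=cams.camera("wrist");s=r.read_state();p=s["ee_pos"]+np.array([0,0,-.006]);u,v=proj(W,p);print(u,v,W["fx"])
g=cv2.cvtColor(W["img"],cv2.COLOR_RGB2GRAY);u,v=int(round(u)),int(round(v));print(u,v);print(g[v-10:v+8,u-8:u+9])
print(tri([ray(W,253,128.1),ray(cams.camera("top"),311.3,206.3)]))
E
```

```text
252.52855223672552 248.69765292704554 264.78105448717497
253 249
[[117 117 117 116 115 114 112 113 114 116 116 110  94  71  64  62  62]
 [116 115 115 114 112 108 103 103 108 113 115 110  93  72  64  62  61]
 [114 113 113 113 109  98  85  83  93 102 103  99  86  69  62  62  62]
 [111 111 112 112 107  91  73  67  72  78  79  78  71  63  62  61  62]
 [102 101 103 103  98  85  68  61  60  60  60  61  61  62  61  62  63]
 [ 79  79  80  79  78  69  61  53  49  47  48  51  55  59  62  62  62]
 [ 64  63  63  64  63  59  48  39  32  30  31  36  45  52  59  61  63]
 [ 61  62  62  60  59  50  37  28  21  19  18  24  29  42  51  60  62]
 [ 62  62  62  62  56  43  29  21  18  18  18  18  19  33  48  59  63]
 [ 61  62  62  60  52  40  26  20  19  19  19  18  19  29  46  59  63]
 [ 63  62  62  59  52  38  25  18  19  18  19  17  18  30  46  58  63]
 [ 62  61  63  60  53  42  31  22  20  18  17  19  23  36  49  59  63]
 [ 63  61  62  61  58  51  39  28  24  24  25  25  31  43  55  61  63]
 [ 61  62  63  63  62  59  52  43  40  41  43  45  49  54  59  62  62]
 [ 63  62  64  63  62  62  60  60  66  74  79  78  70  65  63  63  63]
 [ 68  68  68  66  63  63  64  71  89 103 106 102  88  71  63  63  64]
 [ 87  86  84  78  70  68  69  79  98 111 116 110  93  72  64  64  63]
 [107 106 104  97  91  88  88  93 104 114 117 112  94  73  63  63  63]]
(array([ 0.52601791, -0.36420003,  0.07292532]), [np.float64(0.00032184496479906616), np.float64(0.00032184496479902453)])
```

```bash
python3 jog.py '[[0.015,0,0,0,0.02],[0.035,0,0,0,0.02],[0.055,-0.001,0,0,0.02],[0.0668,-0.001,0.01,0,0.02],[0.0668,-0.001,0.03,0,0.02],[0.0668,-0.001,0.042,0,0.02],[0.0668,-0.001,0.042,0,0.02],[0.0668,-0.001,0.042,0,0.02],[0.0668,-0.001,0.042,0,0.02]]'
python3 -c "
from h import *
go(.526,-.3626,.127)"
```

```text
time: 17.0
ee_pos: [0.5251, -0.3647, 0.1376]
eef_rot: [1.0, -0.0, 0.001, 0.0]
ft_force: [-0.6, -0.9, -2.7]
width: 0.0275
grip_force: 29.9
shift [ 0.0009 -0.0021  0.0106] turn to yaw0 -0.0006 F [-0.63 -0.87 -2.73]
```

```bash
cat > st.py <<'E'
from h import *
P=[]
for _ in range(8): cams.camera("wrist");s=r.read_state();P.append(np.r_[s["ee_pos"],s["ft_force"]])
P=np.array(P);print(P.mean(0).round(4),P.std(0).round(4))
E
python3 st.py
```

```text
[ 0.5251 -0.3645  0.1372  0.0196  0.017  -2.3176] [1.000e-04 1.000e-04 3.000e-04 4.468e-01 5.403e-01 2.866e-01]
```

```bash
python3 jog.py '[[0.0009,-0.0019,0.003,0,0.02],[0.0009,-0.0019,0.006,0,0.02],[0.0009,-0.0019,0.008,0,0.02],[0.0009,-0.0019,0.01,0,0.02],[0.0009,-0.0019,0.011,0,0.02],[0.0009,-0.0019,0.012,0,0.02],[0.0009,-0.0019,0.013,0,0.02],[0.0009,-0.0019,0.014,0,0.02],[0.0009,-0.0019,0.014,0,0.02]]'; python3 st.py
```

```text
time: 18.3
ee_pos: [0.5257, -0.3627, 0.1226]
eef_rot: [1.0, -0.0, 0.0, 0.0]
ft_force: [0.0, -0.9, -1.8]
width: 0.0272
grip_force: 29.9
[ 0.5257 -0.3626  0.1226 -0.2457 -1.6902 -2.4002] [0.     0.     0.     0.3649 0.4774 0.3337]
```

```bash
python3 jog.py '[[0,0,0.001,0,0.02],[0,0,0.002,0,0.02],[0,0,0.003,0,0.02],[0,0,0.003,0,0.02]]'; python3 st.py
```

```text
time: 19.1
ee_pos: [0.5257, -0.3626, 0.1195]
eef_rot: [1.0, -0.0, 0.0, 0.0]
ft_force: [-1.0, -3.6, -1.6]
width: 0.0273
grip_force: 29.9
[ 0.5257 -0.3626  0.1195 -0.4512 -4.2497 -1.999 ] [0.     0.     0.     0.2108 0.6407 0.3451]
```

```bash
python3 jog.py '[[0,0.0004,0,0,0.02],[0,0.0008,0,0,0.02],[0,0.0008,0.001,0,0.02],[0,0.0008,0.002,0,0.02],[0,0.0008,0.003,0,0.02],[0,0.0008,0.003,0,0.02]]'; python3 st.py
```

```text
time: 20.1
ee_pos: [0.5258, -0.3629, 0.1163]
eef_rot: [1.0, 0.0, -0.0, -0.0]
ft_force: [-1.8, -2.0, -3.1]
width: 0.0271
grip_force: 29.9
[ 0.5258 -0.3629  0.1164 -0.8536 -1.0022 -2.6573] [0.     0.     0.     0.4309 0.4427 0.5635]
```

```bash
python3 jog.py '[[0,0.0002,0.0015,0,0.02],[0,0.0002,0.003,0,0.02],[0,0.0002,0.0045,0,0.02],[0,0.0002,0.006,0,0.02],[0,0.0002,0.007,0,0.02],[0,0.0002,0.007,0,0.02]]'; python3 st.py;  python3 jog.py '[[0,0,0.001,0,0.02],[0,0,0.002,0,0.02],[0,0,0.003,0,0.02],[0,0,0.004,0,0.02],[0,0,0.005,0,0.02],[0,0,0.005,0,0.02]]'; python3 st.py
```

```text
time: 21.1
ee_pos: [0.5258, -0.3632, 0.1093]
eef_rot: [1.0, -0.0, -0.0, -0.0]
ft_force: [-0.5, 0.6, -2.5]
width: 0.0268
grip_force: 29.9
[ 0.5258 -0.3632  0.1095 -0.4818  0.7067 -2.4046] [0.     0.     0.     0.4743 0.4944 0.5532]
time: 22.1
ee_pos: [0.5258, -0.3633, 0.1043]
eef_rot: [1.0, -0.0, -0.0, -0.0]
ft_force: [-0.9, 0.9, -2.9]
width: 0.0271
grip_force: 29.9
[ 0.5258 -0.3632  0.1044 -0.5357  1.2054 -3.1301] [0.     0.     0.     0.4705 0.7202 0.4999]
```

```bash
python3 jog.py '[[0,0,0,0,0.03],[0,0,0,0,0.036],[0,0,0,0,0.042],[0,0,0,0,0.05],[0,0,0,0,0.05],[0,0,-0.015,0,0.05],[0,0,-0.035,0,0.05],[0,0,-0.035,0,0.02],[0,0,-0.035,0,0],[0,0,-0.035,0,0],[0,0,-0.035,0,0],[0,0,-0.035,0,0]]' 20; python3 jog.py '[[0,0,0,0,0],[0,0,0,0,0],[0,0,0,0,0]]'; python3 st.py
```

```text
time: 23.7
ee_pos: [0.5256, -0.3632, 0.139]
eef_rot: [1.0, -0.0, -0.0, -0.0]
ft_force: [0.3, 0.7, -0.3]
width: 0.0178
grip_force: 0.0
time: 24.0
ee_pos: [0.5258, -0.3633, 0.1395]
eef_rot: [1.0, -0.0, -0.0, 0.0]
ft_force: [-0.5, 0.0, -0.4]
width: 0.0016
grip_force: 0.0
[ 0.5258 -0.3633  0.1396 -0.5125  0.0676  0.0725] [0.     0.     0.     0.5617 0.2775 0.3815]
```

```bash
python3 jog.py '[[0,0,0.006,0,0],[0,0,0.012,0,0],[0,0,0.017,0,0],[0,0,0.019,0,0],[0,0,0.021,0,0],[0,0,0.022,0,0],[0,0,0.023,0,0],[0,0,0.024,0,0],[0,0,0.025,0,0],[0,0,0.026,0,0],[0,0,0.027,0,0]]'; python3 st.py
```

```text
time: 25.5
ee_pos: [0.5262, -0.3635, 0.1136]
eef_rot: [1.0, -0.0, 0.0, 0.0]
ft_force: [-1.8, 1.9, 5.5]
width: 0.0004
grip_force: 3.2
[ 0.5261 -0.3635  0.1134 -1.6435  1.3798  5.0689] [0.     0.     0.     0.4918 0.4831 0.7611]
```

```bash
python3 jog.py '[[0,0,0.001,0,0],[0,0,0.002,0,0],[0,0,0.003,0,0],[0,0,0.004,0,0],[0,0,0.005,0,0],[0,0,0.006,0,0],[0,0,0.007,0,0]]'; python3 st.py
```

```text
time: 26.6
ee_pos: [0.5262, -0.3635, 0.1065]
eef_rot: [1.0, -0.0, 0.0, 0.0]
ft_force: [-1.6, 1.9, 6.0]
width: 0.0004
grip_force: 3.2
[ 0.5261 -0.3635  0.1063 -1.6396  0.8907  5.3202] [0.     0.     0.     0.6051 0.7291 0.3237]
```

```bash
python3 jog.py '[[0,0,0.001,0,0],[0,0,0.002,0,0],[0,0,0.003,0,0]]'; python3 st.py
```

```text
time: 27.3
ee_pos: [0.5262, -0.3635, 0.1035]
eef_rot: [1.0, -0.0, 0.0, 0.0]
ft_force: [-1.4, 1.6, 6.1]
width: 0.0007
grip_force: 3.2
[ 0.5261 -0.3635  0.1033 -1.3385  1.2908  5.0477] [0.     0.     0.     0.4436 0.5997 0.2059]
```

```bash
python3 jog.py '[[0,0,0.0005,0,0],[0,0,0.001,0,0],[0,0,0.0015,0,0]]'; python3 st.py
```

```text
time: 28.0
ee_pos: [0.5261, -0.3635, 0.1019]
eef_rot: [1.0, -0.0, 0.0, 0.0]
ft_force: [-1.1, 1.1, 7.0]
width: 0.0007
grip_force: 3.1
[ 0.5261 -0.3635  0.1018 -1.6141  1.04    5.6111] [0.     0.     0.     0.4244 0.6227 0.3172]
```

```bash
python3 jog.py '[[0,0,0.0003,0,0],[0,0,0.0006,0,0],[0,0,0.0006,0,0]]'; python3 st.py
```

```text
time: 28.7
ee_pos: [0.5262, -0.3636, 0.1015]
eef_rot: [1.0, -0.0, 0.001, 0.0]
ft_force: [-2.4, 1.5, 7.5]
width: 0.0003
grip_force: 3.9
[ 0.5262 -0.3635  0.1015 -2.2617  1.2221  7.6038] [0.     0.     0.     0.4496 0.6579 0.4296]
```

```bash
python3 jog.py '[[0,0,0.0003,0,0],[0,0,0.0007,0,0],[0,0,0.0007,0,0]]'; python3 st.py
```

```text
time: 29.4
ee_pos: [0.5264, -0.3637, 0.1015]
eef_rot: [1.0, -0.0, 0.001, 0.001]
ft_force: [-3.6, 1.8, 12.4]
width: 0.0004
grip_force: 6.1
[ 0.5264 -0.3636  0.1015 -3.202   2.0917 12.0172] [0.     0.     0.     0.3709 0.482  0.4772]
```

```bash
python3 jog.py '[[0,0,0.0003,0,0],[0,0,0.0006,0,0],[0,0,0.0006,0,0]]'; python3 st.py
```

```text
time: 30.1
ee_pos: [0.5264, -0.3637, 0.1014]
eef_rot: [1.0, -0.0, 0.001, 0.001]
ft_force: [-4.9, 3.3, 15.8]
width: 0.0009
grip_force: 8.1
[ 0.5264 -0.3637  0.1014 -4.8264  3.1974 16.4737] [0.     0.     0.     0.2469 0.402  0.4151]
```

```bash
python3 jog.py '[[0,0,-0.003,0,0],[0,0,-0.02,0,0],[0,0,-0.06,0,0],[0,0,-0.1,0,0],[-0.03,0,-0.12,0,0],[-0.07,0,-0.12,0,0],[-0.09,0,-0.12,0,0],[-0.09,0,-0.12,0,0],[-0.09,0,-0.12,0,0],[-0.09,0,-0.12,0,0]]'
python3 - <<'E'
from h import *
c={n:cams.camera(n) for n in("wrist","scene","top")}
def dark(c,p,R,n):
    u,v=map(int,np.round(proj(c,p)));h=cv2.cvtColor(c["img"][v-R:v+R+1,u-R:u+R+1],cv2.COLOR_RGB2HSV).astype(int)
    m=((h[...,1]<70)&(h[...,2]<160)).astype(np.uint8);st=cv2.connectedComponentsWithStats(m)
    if len(st[2])<2: print(n,"none");return
    k=1+np.argmax(st[2][1:,4]);q=st[3][k]+[u-R,v-R];print(n,"pred",(u,v),"blob",st[2][k].tolist(),q.round(1),plane(c,*q,p[2]).round(4))
for n,R in(("wrist",26),("top",9),("scene",12)): dark(c[n],[.526,-.3636,.079],R,"home "+n)
for n,R in(("top",10),("scene",16)): dark(c[n],[.571,.0285,.113],R,"light "+n)
def bb(im,box,s):
    x0,y0,x1,y1=box;h=cv2.cvtColor(im[y0:y1,x0:x1],cv2.COLOR_RGB2HSV).astype(int)
    m=((h[...,0]>18)&(h[...,0]<34)&(h[...,1]>s)&(h[...,2]>110)).astype(np.uint8)
    st=cv2.connectedComponentsWithStats(m)[2];k=1+np.argmax(st[1:,4]);return st[k].tolist()
for b in((135,240,190,300),(198,175,250,225)): print(bb(c["scene"]["img"],b,180))
E
```

```text
time: 31.5
ee_pos: [0.4368, -0.3629, 0.219]
eef_rot: [1.0, 0.0, 0.0, -0.0]
ft_force: [0.3, 0.4, 0.5]
width: 0.0009
grip_force: 0.0
home wrist pred (254, 104) blob [13, 12, 26, 28, 561] [253.6 103.5] [ 0.5264 -0.3635  0.079 ]
home top pred (311, 206) blob [0, 5, 11, 14, 47] [306.8 206.9] [ 0.5222 -0.3528  0.079 ]
home scene pred (304, 165) blob [7, 9, 11, 9, 77] [304.  166.4] [ 0.5229 -0.3609  0.079 ]
light top pred (153, 170) blob [6, 6, 12, 12, 99] [154.6 171.7] [0.5679 0.0236 0.113 ]
light scene pred (155, 260) blob [11, 10, 19, 23, 317] [158.5 265.4] [0.5576 0.0326 0.113 ]
[8, 15, 39, 35, 686]
[7, 6, 34, 26, 681]
```

```bash
python3 -c "
from bench import r, cams, order
print(order.close_job())"
```

```text
the job is handed in; nothing more can be done
None
```

The right-pan slug dropped, so I pressed it home in the mallet head (the cork stopped moving; last measured push about 16 N), left the lighter slug standing on the left pan, and handed the job in at about 32 s.

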